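# Hold a cash drawer's note flap open

### The job

The cash drawer on the laundry counter has popped ajar. Pull it out all the way to its stop, then lift the sprung hold-down flap of the empty note bay and hold it raised 50 degrees from where it rests, so that I can lay the notes under it. Finish while still holding that flap up, with the drawer still fully out; leave the other flaps down and the things on the counter where they are.

Things in the scene. Friction and masses are not known exactly. Their poses are not given: they have to be found in the camera images.
- till: Case of the cash drawer: black sheet-steel box 410 wide (y) x 362 deep (x) x 100 high, fixed on the counter, open at the front. Origin on the counter under the middle of the front opening; x runs to the back of the case, y to the left seen from the robot, z up. The drawer comes out towards -x.
- drawer (a joint): How far the cash drawer is pulled out, m: 0 shut, 0.26 at its stop. It slides with about 6 N of friction and stays where it is left. At the start it stands ajar by 50 to 90 mm. Behind the coin cups are four note bays in a row along y, 90 mm wide, with dividers 66 mm and floors 24 mm above the counter; they come out from under the case only as the drawer is pulled.
- drawer_pull (a point): Middle of the top edge of the drawer's front panel, 96 mm above the counter (moves with the drawer), at mid thickness. Panel 410 wide (y), 18 thick (x), 88 high. Behind it lie four coin cups whose walls end 70 mm above the counter, so the panel stands 26 mm proud of them; while ajar there is an open gap of 50 to 90 mm between panel and case.
- flap_empty (a joint): Angle of the flap over the empty note bay (second from the robot's right; the others hold notes), rad: 0 resting down, growing as its front end is raised, end stop 1.4. A spring pushes it down (1.2 N at the lip when down, 2 N at 50 degrees); let go, it snaps shut. Black paddle 115 long, 22 wide, 4 thick, sloping down to the front, hinged at the back of the bay, axis along the till's y.
- flap_lip (a point): Middle of the upturned finger lip at the front end of that flap: 22 wide (y), 8 thick (x), 26 high, black with a red patch on its front; moves with flap and drawer. With the flap down it is 49 mm above the counter, its lower edge 12 mm above the bay floor, and the hinge axis is 113 mm behind it (till x) and 13 mm higher. 34 mm is free on each side, nothing above once the drawer is out.
- flap_a (a joint): Angle of the flap over the leftmost note bay (red notes), same kind; 0 is down.
- flap_b (a joint): Angle of the flap over the second bay from the left (blue notes); 0 is down.
- flap_d (a joint): Angle of the flap over the rightmost bay (green notes); 0 is down.
- calculator: Desk calculator 150 x 110 x 22, lying on the counter; origin under its middle.
- stapler: Red and black stapler 135 x 36 x 50, standing on the counter; origin under its middle.
- pen_mug: White mug of pens, 78 diameter, 145 high with pens; origin under its middle.
- sanitiser: Clear hand-sanitiser bottle, blue cap and label, 60 diameter, 160 high; origin under its middle.
- card_terminal: Black card terminal 165 x 78 x 32; origin under its middle.

How it is judged:
On the way, in this order (a step that is already met when the one before it is completed fails the run):
1. the drawer is pulled out to its stop, the flap still down (value of joint drawer above 0.245 m and value of joint flap_empty below 0.2 rad), for 0.2 s.
2. with the drawer out, the flap of the empty bay is raised to 50 degrees by the fingers (value of joint drawer above 0.245 m and value of joint flap_empty between 0.7 and 1.05 rad and contact force between the fingers and flap_empty above 0.3 N), for 0.2 s.
At the end, for the whole second after the job is handed in: The drawer is out to within 15 mm of its stop; the flap of the empty bay is held still by the fingers at 50 degrees, 10 either way (0.70 to 1.05 rad); the other three flaps are down (under 0.15 rad); calculator, stapler, mug, sanitiser and terminal are within 30 mm of where they stood (all of step 2 and velocity of joint flap_empty between -0.1 and 0.1 rad/s and value of joint each of flap_a, flap_b, flap_d below 0.15 rad and distance of each of calculator, stapler, pen_mug, sanitiser, card_terminal from where it was at the start of the episode below 0.03 m); the arm keeps its last pose, push and grip.
It fails at once if a thing on the counter is shoved more than 30 mm (distance of any of calculator, stapler, pen_mug, sanitiser, card_terminal from where it was at the start of the episode above 0.03 m).
It fails at once if another bay's flap is lifted (value of joint any of flap_a, flap_b, flap_d above 0.4 rad).
It also fails if it takes over 45 s, if anything falls off the work surface, if the arm or the gripper's body presses on something with over 40 N, if the wrist force passes 120 N, or if a joint passes its speed limit or range.

### The arm

A 7-joint arm with a two-finger parallel gripper is mounted at the origin on the work surface. World frame = base frame: x ahead of the robot, y to its left, z up, the work surface at z = 0. Lengths are in m, angles in rad, forces in N, time in s.
With the tool pointing down it reaches from about 0.4 to 0.85 m from the base axis. Payload 4.5 kg.
Tool frame: the origin (TCP) lies midway between the tips of the shut fingers; the grasp point (between the pads) lies 19 mm behind it; z points along the fingers, y is the direction in which the jaws open and shut (so a half turn about z gives the same grasp; the last joint's range is limited). The gripper opens to 85 mm and grips with 20 to 120 N. Pads are 22 mm wide; open, the fingers measure 114 mm over their backs; the gripper's body (76 mm by 85 mm) begins 54 mm behind the grasp point. The pads swing forward as they close: fully open they stand 13 mm farther back than shut.
Start: joints at [1.212, 0.689, -0.195, 1.565, 0.157, 0.902, -0.215], TCP at [0.239, -0.577, 0.231] pointing down, gripper open.
Joint ranges: [-3.01, 3.01], [-0.46, 2.08], [-1.47, 1.51], [0.13, 2.56], [-1, 4.14], [0.04, 2.09], [-2.66, 2.66]. Speed limits (rad/s): [2.57, 2.57, 3.14, 3.14, 3.14, 3.14, 3.14].

### API

Orientations are given as a unit quaternion [w, x, y, z].
In Python, from rig import robot, read_camera, calibration, order gives the robot as it stands. The module is installed in compiled form; this text tells all that it offers.
- The arm moves only by the shell command python3 -m jog 'ROWS' [FORCE]. ROWS is text: rows parted by semicolons, each of 7 numbers parted by spaces: the shift along the tool's x, y, z scaled (see below), then the turn, a rotation vector about the tool's x, y, z scaled (see below), then the opening, from -1 (shut) to 1 (fully open), so that 0 is half open. A call has 1 to 12 rows; each row is the pose to reach, as a shift and turn from the pose commanded when the call began, along the tool's axes at that moment, turning the shorter way round; what a row does not reach only later rows make up. The controller multiplies each number of a shift by 0.12 m and each number of a turn by pi rad. A row lasts 1/10 s, in which the tool goes at most 50 mm and 8.59 degrees, less where a joint would pass 70% of its speed; a pose out of reach is approached as far as the arm can. A call with a number of a shift or a turn outside -1 to 1 is refused whole. A call with a gripper value outside its range is refused whole. The fingers move at their own pace and stop on an object; FORCE is the grip in N (left out, the last holds). Time passes only in rows, so rows that repeat a pose let the fingers close. It gives the time, the measured TCP pose, the force and the opening at its end, in the units of the state.
- robot.sense(): the state, without advancing time (a new reading comes with each control period).
- read_camera(name): name is "scene" or "top" or "wrist"; returns the picture (384x512x3 uint8, red, green, blue); there is no depth.
- calibration(name): a dict with "fx", "fy", "cx", "cy" (pixels), "cam_to_world" (4x4, takes a point from camera to world coordinates). Camera axes: x right, y up, looking along -z (the intrinsics and any distortion apply to the point x, -y, -z); pixel columns grow to the right and rows downward; lengths in m; the calibration is good to about 2 mm. The wrist camera is an equidistant fisheye: a pixel r from the principal point sees the ray r / f radians off the axis. A picture is of the moment at which its call begins: read the wrist's pose just before it. calibration takes no time and is no camera call; for the wrist camera it gives the pose at the moment of the call.
- order.hand_in(): hands the job in, once; it reports no verdict.
The state is a dict: "clock": time; "joint_pos": joint angles; "joint_velocities": joint speeds; "effort": joint torques, N m; "tool_pos": TCP position; "tcp_rot": TCP orientation; "wrist_force": force on the tool from outside, world axes, zero at the start; "ft_torque": the same for the moment, N m; "opening": finger opening in m.
Only numpy, scipy, OpenCV 4.12 (cv2) and the standard library are available. Lean on these libraries where they do the work, as an engineer would, in place of code of your own. Each camera call takes 0.05 s, during which the arm holds its last target. There are 200 camera calls.

## Working session

There is one attempt and no reset: what is moved stays moved. The work goes in short steps, Python scripts to look and compute and a shell command to move; the robot and the scene stay as the last step left them, time stands still between calls to the robot, and variables do not carry over. Pictures are saved under pics/ and viewed, about 8 in all and at most 12, crops included, and the job is handed in when it is done.

```bash
mkdir -p pics; cat > h.py <<'E'
import numpy as np, cv2
from rig import robot, read_camera, calibration, order
from scipy.spatial.transform import Rotation as R
def save(n,f,crop=None,s=1):
    im=read_camera(n)[:,:,::-1]
    if crop: a,b,c,d=crop; im=im[b:d,a:c]
    cv2.imwrite('pics/'+f,cv2.resize(im,None,fx=s,fy=s,interpolation=cv2.INTER_CUBIC))
def ray(n,u,v,c=None):
    c=c or calibration(n); T=np.array(c['cam_to_world'])
    d=np.array([(u-c['cx'])/c['fx'],-(v-c['cy'])/c['fy'],-1.])
    return T[:3,3],T[:3,:3]@d
def at(n,u,v,z):
    o,d=ray(n,u,v); return o+d*(z-o[2])/d[2]
def rot():
    q=robot.sense()['tcp_rot']; return R.from_quat([q[1],q[2],q[3],q[0]])
def st():
    s=robot.sense(); print('t',round(s['clock'],2),'p',np.round(s['tool_pos'],4),'F',np.round(s['wrist_force'],1),'op',round(s['opening'],4)); print(np.round(rot().as_matrix(),3)); return s
E
python3 - <<'E'
from h import *
st(); print(robot.sense()['joint_pos'])
a=read_camera('top')[:,:,::-1];b=read_camera('scene')[:,:,::-1]
cv2.imwrite('pics/top.png',cv2.resize(a,(800,600),interpolation=2));cv2.imwrite('pics/scene.png',cv2.resize(b,(800,600),interpolation=2))
for n in('top','scene'): print({k:np.round(v,3) if not isinstance(v,str) else v for k,v in calibration(n).items()})
E
```

```text
t 0.0 p [ 0.239  -0.5768  0.2305] F [ 0.3  0.4 -0.3] op 0.0854
[[ 0.924  0.383 -0.001]
 [ 0.383 -0.924  0.002]
 [-0.    -0.002 -1.   ]]
[ 1.21178286  0.69002872 -0.19455073  1.56636975  0.15729877  0.90248716
 -0.21510555]
{'fx': np.float64(360.632), 'fy': np.float64(360.632), 'cx': np.float64(252.23), 'cy': np.float64(189.594), 'cam_to_world': array([[-0.006,  0.992, -0.124,  0.379],
       [-1.   , -0.004,  0.016,  0.004],
       [ 0.016,  0.124,  0.992,  1.228],
       [ 0.   ,  0.   ,  0.   ,  1.   ]])}
{'fx': np.float64(359.152), 'fy': np.float64(359.152), 'cx': np.float64(257.081), 'cy': np.float64(189.2), 'cam_to_world': array([[ 5.93e-01, -4.43e-01,  6.73e-01,  1.22e+00],
       [ 8.05e-01,  3.27e-01, -4.95e-01, -5.26e-01],
       [-1.00e-03,  8.35e-01,  5.50e-01,  6.68e-01],
       [ 0.00e+00,  0.00e+00,  0.00e+00,  1.00e+00]])}
```

View pics/top.png

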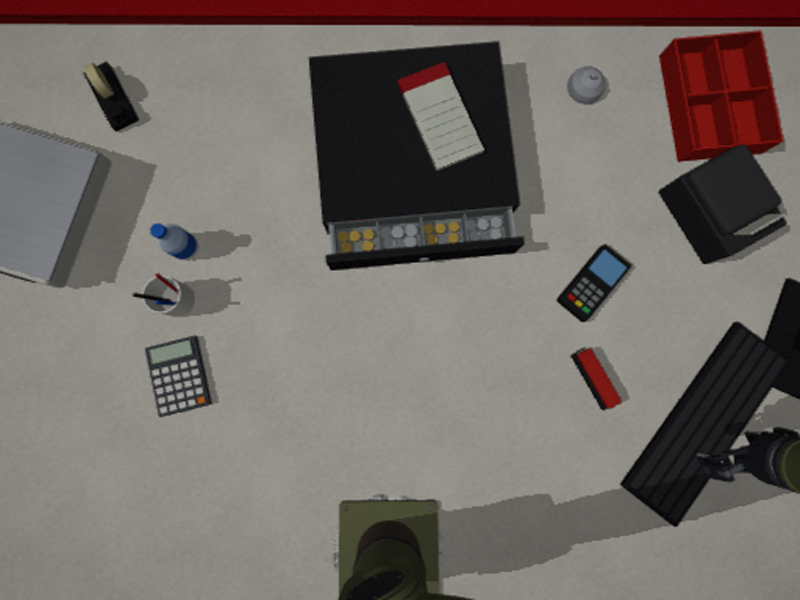

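View pics/scene.png

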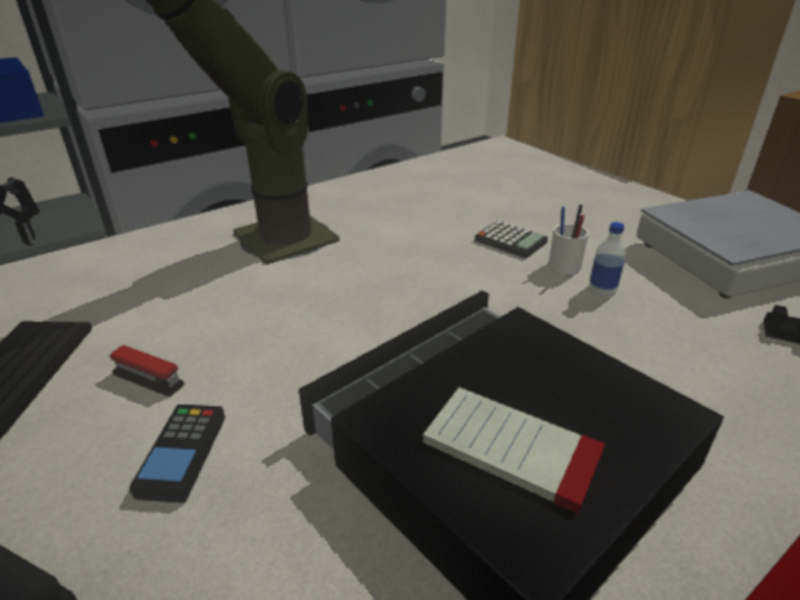

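The top view shows the till turned slightly, with its case front edge from (323,223) to (519,207). The drawer panel top runs from (327,261) to (523,242) at 800 px scale. The card terminal and stapler are on the right.

```bash
python3 - <<'E'
from h import *
k=1/1.5625
P={}
for nm,u,v,z in [('caseL',323,223,.1),('caseR',519,207,.1),('caseBL',310,57,.1),('caseBR',498,42,.1),('panL_back',328,258,.096),('panR_back',522,239,.096),('panL_front',328,264,.096),('panR_front',523,245,.096),('term',596,283,.03),('stap',597,378,.05),('calc',179,376,.02)]:
    P[nm]=at('top',u*k,v*k,z); print(nm,np.round(P[nm],3))
for a,b in [('caseL','caseR'),('panL_back','panR_back'),('caseL','caseBL'),('caseR','caseBR')]:
    d=P[b]-P[a]; print(a,b,np.linalg.norm(d).round(3),np.degrees(np.arctan2(d[1],d[0])).round(1))
E
```

```text
caseL [0.671 0.13  0.1  ]
caseR [ 0.705 -0.274  0.1  ]
caseBL [1.033 0.161 0.1  ]
caseBR [ 1.068 -0.241  0.1  ]
panL_back [0.599 0.12  0.096]
panR_back [ 0.638 -0.279  0.096]
panL_front [0.587 0.12  0.096]
panR_front [ 0.625 -0.28   0.096]
term [ 0.556 -0.452  0.03 ]
stap [ 0.353 -0.437  0.05 ]
calc [0.362 0.439 0.02 ]
caseL caseR 0.405 -85.3
panL_back panR_back 0.4 -84.4
caseL caseBL 0.363 4.9
caseR caseBR 0.365 5.2
```

```bash
python3 -m jog '0 0 0 0 0 0.0972 -1;0 0 0 0 0 0.0972 -1;0 0 0 0 0 0.0972 -1;0 0 0 0 0 0.0972 -1' 40 && for i in 1 ; do python3 -m jog '0.3 -0.3 0 0 0 0 -1;0.6 -0.6 0 0 0 0 -1;0.9 -0.9 0 0 0 0 -1;0.958 -0.967 0 0 0 0 -1;0.958 -0.967 0 0 0 0 -1' && python3 -m jog '0.3 -0.3 0 0 0 0 -1;0.6 -0.6 0 0 0 0 -1;0.9 -0.9 0 0 0 0 -1;0.958 -0.967 0 0 0 0 -1;0.958 -0.967 0 0 0 0 -1' && python3 -m jog '0.3 -0.3 0 0 0 0 -1;0.6 -0.6 0 0 0 0 -1;0.9 -0.9 0 0 0 0 -1;0.958 -0.967 0 0 0 0 -1;0.958 -0.967 0 0 0 0 -1' && python3 -m jog '0.3 -0.3 0 0 0 0 -1;0.6 -0.6 0 0 0 0 -1;0.9 -0.9 0 0 0 0 -1;0.958 -0.967 0 0 0 0 -1;0.958 -0.967 0 0 0 0 -1'; done
python3 -c "
from h import *
st();save('wrist','w1.png');a=calibration('wrist');print(a)"
```

```text
clock: 0.5
tool_pos: [0.2393, -0.5772, 0.231]
tcp_rot: [-0.0, 0.999, 0.045, -0.0]
wrist_force: [0.7, 0.5, 0.1]
opening: 0.0278
clock: 1.0
tool_pos: [0.3461, -0.4492, 0.2314]
tcp_rot: [-0.001, 0.999, 0.048, 0.001]
wrist_force: [0.2, 0.2, -0.8]
opening: -0.0002
clock: 1.5
tool_pos: [0.4491, -0.3255, 0.2313]
tcp_rot: [0.0, 0.999, 0.046, 0.0]
wrist_force: [-0.9, -0.6, 0.3]
opening: -0.0
clock: 2.0
tool_pos: [0.5529, -0.2011, 0.2311]
tcp_rot: [0.0, 0.999, 0.045, 0.0]
wrist_force: [-0.0, -0.7, -0.4]
opening: -0.0003
clock: 2.5
tool_pos: [0.6569, -0.0765, 0.2308]
tcp_rot: [0.001, 0.999, 0.044, -0.0]
wrist_force: [-1.0, 0.0, -1.0]
opening: 0.0002
t 2.5 p [ 0.6569 -0.0765  0.2308] F [-1.  0. -1.] op 0.0002
[[ 0.996  0.087 -0.   ]
 [ 0.087 -0.996 -0.001]
 [-0.001  0.001 -1.   ]]
{'fx': 297.3186396354542, 'fy': 297.3186396354542, 'cx': 258.8373278713123, 'cy': 196.39784474833473, 'cam_to_world': array([[ 0.08477789,  0.95446045,  0.28603839,  0.72799777],
       [-0.99639614,  0.0804229 ,  0.02696099, -0.07370083],
       [ 0.00272917, -0.28729324,  0.95783879,  0.3725014 ],
       [ 0.        ,  0.        ,  0.        ,  1.        ]])}
```

View pics/w1.png

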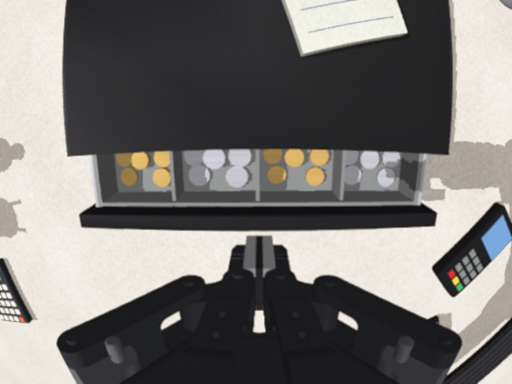

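The wrist view shows the case lip at (259,151). The panel's top back edge is at (259,206) and its top front edge at about (259,216).

```bash
cat >> h.py <<'E'
def watm(u,v,z,c):
    T=np.array(c['cam_to_world']); a=np.array([u-c['cx'],v-c['cy']])/c['fx']; t=np.hypot(*a)
    d=np.array([np.sin(t)*a[0]/t,-np.sin(t)*a[1]/t,-np.cos(t)]); d=T[:3,:3]@d
    return T[:3,3]+d*(z-T[2,3])/d[2]
E
python3 -c "
from h import *
c=calibration('wrist')
for n,u,v,z in [('case',259,151,.1),('caseL',68,155,.1),('caseR',449,153,.1),('panback',259,206,.096),('panfront',259,216,.096),('panL',82,214,.096),('panR',435,213,.096)]: print(n,np.round(watm(u,v,z,c),3))"
```

```text
case [ 0.69  -0.078  0.1  ]
caseL [0.676 0.126 0.1  ]
caseR [ 0.712 -0.28   0.1  ]
panback [ 0.636 -0.082  0.096]
panfront [ 0.625 -0.083  0.096]
panL [0.608 0.115 0.096]
panR [ 0.643 -0.281  0.096]
```

```bash
python3 -m jog '0 0 0.3 0 0 0 -1;0 0 0.6 0 0 0 -1;0 0 0.8 0 0 0 -1;0 0 0.8 0 0 0 -1' && python3 -m jog '0 0 0.15 0 0 0 -1;0 0 0.3 0 0 0 -1;0 0 0.42 0 0 0 -1;0 0 0.475 0 0 0 -1;0 0 0.475 0 0 0 -1' && python3 -m jog '-0.05 0 0 0 0 0 -1;-0.1 0 0 0 0 0 -1;-0.15 0 0 0 0 0 -1;-0.2 0 0 0 0 0 -1;-0.25 0 0 0 0 0 -1;-0.3 0 0 0 0 0 -1;-0.3 0 0 0 0 0 -1'
```

```text
clock: 2.95
tool_pos: [0.6519, -0.0803, 0.1319]
tcp_rot: [0.001, 0.999, 0.041, -0.005]
wrist_force: [-0.2, -0.8, 0.6]
opening: 0.0001
clock: 3.45
tool_pos: [0.6562, -0.0761, 0.0781]
tcp_rot: [0.0, 0.999, 0.043, -0.001]
wrist_force: [1.2, 0.4, -0.7]
opening: 0.0002
clock: 4.15
tool_pos: [0.6223, -0.0781, 0.0792]
tcp_rot: [0.0, 0.999, 0.044, 0.002]
wrist_force: [4.0, -0.2, 0.4]
opening: 0.0002
```

```bash
python3 -m jog '-0.1 0 0 0 0 0 -1;-0.2 0 0 0 0 0 -1;-0.3 0 0 0 0 0 -1;-0.4 0 0 0 0 0 -1;-0.5 0 0 0 0 0 -1;-0.6 0 0 0 0 0 -1;-0.7 0 0 0 0 0 -1;-0.8 0 0 0 0 0 -1;-0.9 0 0 0 0 0 -1;-1 0 0 0 0 0 -1;-1 0 0 0 0 0 -1' && python3 -m jog '-0.05 0 0 0 0 0 -1;-0.1 0 0 0 0 0 -1;-0.15 0 0 0 0 0 -1;-0.2 0 0 0 0 0 -1;-0.25 0 0 0 0 0 -1;-0.3 0 0 0 0 0 -1;-0.35 0 0 0 0 0 -1;-0.35 0 0 0 0 0 -1'
python3 -c "
from h import *
st();save('top','t2.png',(180,20,360,240),2.6)"
```

```text
clock: 5.25
tool_pos: [0.5007, -0.0889, 0.0788]
tcp_rot: [0.0, 0.999, 0.043, -0.0]
wrist_force: [0.0, -0.3, 0.7]
opening: -0.0001
clock: 6.05
tool_pos: [0.4612, -0.0924, 0.0787]
tcp_rot: [0.0, 0.999, 0.044, 0.002]
wrist_force: [4.0, -0.6, 2.6]
opening: -0.0002
t 6.05 p [ 0.4612 -0.0924  0.0787] F [ 4.  -0.6  2.6] op -0.0002
[[ 0.996  0.087  0.003]
 [ 0.087 -0.996 -0.   ]
 [ 0.003  0.001 -1.   ]]
```

View pics/t2.png

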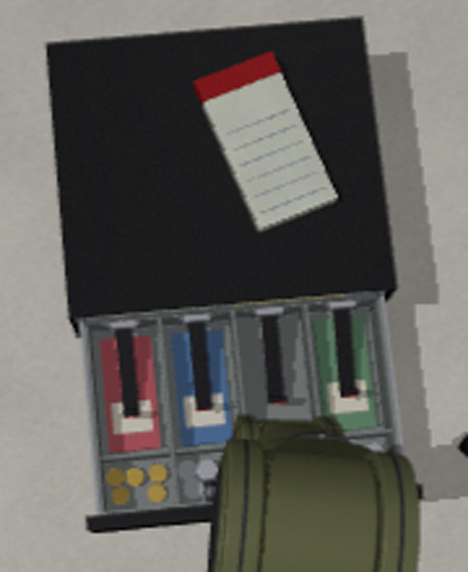

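The drawer is out with all four flaps visible, and the empty-bay lip is at crop (276,400). It is not at the stop yet, because the force is only 4 N. I'll keep pulling slowly.

```bash
python3 -m jog '-0.04 0 0 0 0 0 -1;-0.08 0 0 0 0 0 -1;-0.12 0 0 0 0 0 -1;-0.16 0 0 0 0 0 -1;-0.16 0 0 0 0 0 -1' && python3 -m jog '-0.04 0 0 0 0 0 -1;-0.06 0 0 0 0 0 -1;-0.06 0 0 0 0 0 -1'
```

```text
clock: 6.6
tool_pos: [0.4456, -0.0938, 0.0788]
tcp_rot: [0.0, 0.999, 0.044, 0.005]
wrist_force: [7.9, 0.2, 0.2]
opening: 0.0005
clock: 6.9
tool_pos: [0.4456, -0.0938, 0.079]
tcp_rot: [0.0, 0.999, 0.045, 0.012]
wrist_force: [18.4, 0.7, -7.5]
opening: -0.0001
```

The force rose to 18 N with no further motion, so the drawer is at its stop. Next I'll back off, rise and look.

```bash
python3 -m jog '0.1 0 0 0 0 0 -1;0.2 0 0 0 0 0 -1;0.2 0 -0.3 0 0 0 -1;0.2 0 -0.7 0 0 0 -0.1;0.2 0 -0.95 0 0 0 -0.1;0.2 0 -0.95 0 0 0 -0.1;0.2 0 -0.95 0 0 0 -0.1' && python3 -c "
from h import *
st();c=calibration('wrist');save('wrist','w2.png',(80,0,440,270),2.2);save('top','t3.png')
np.save('c.npy',c,allow_pickle=True)"
```

```text
clock: 7.6
tool_pos: [0.4559, -0.0923, 0.1923]
tcp_rot: [-0.0, 0.999, 0.044, -0.001]
wrist_force: [-0.0, -0.1, 0.2]
opening: 0.0386
t 7.6 p [ 0.4559 -0.0923  0.1923] F [-0.  -0.1  0.2] op 0.0386
[[ 0.996  0.087 -0.002]
 [ 0.087 -0.996  0.   ]
 [-0.002 -0.    -1.   ]]
```

View pics/w2.png

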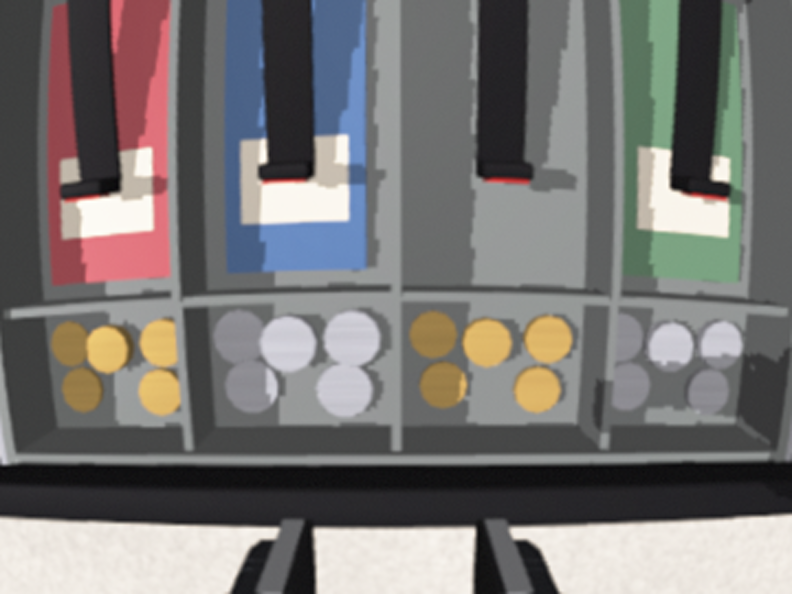

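The empty bay's lip top is at crop (506,170). The bay dividers are at x≈397 and 613, the cup wall behind is at row 297, and the flap is down.

```bash
python3 -c "
from h import *
c=np.load('c.npy',allow_pickle=True).item()
T=R.from_euler('z',5,degrees=True).as_matrix()
Rt=rot().as_matrix();p=robot.sense()['tool_pos']
for n,u,v,z in [('lipL',481,170,.062),('lipR',531,170,.062),('lip',506,170,.062),('divL',398,200,.066),('divR',607,200,.066),('panback',400,485,.096),('panfront',400,520,.096)]:
    w=watm(80+u/2.2,v/2.2,z,c); print(n,np.round(w,4),'till',np.round(T.T@(w-[.69,-.077,0]),4),'toolshift',np.round(Rt.T@(w-p),4))
print(np.round(at('top',180+275/2.6,20+401/2.6,.06),4))
"
```

```text
lipL [ 0.5618 -0.12    0.062 ] till [-0.1315 -0.0317  0.062 ] toolshift [0.104  0.0372 0.1287]
lipR [ 0.5646 -0.1408  0.062 ] till [-0.1305 -0.0526  0.062 ] toolshift [0.105  0.0581 0.1287]
lip [ 0.5631 -0.1303  0.062 ] till [-0.1311 -0.0421  0.062 ] toolshift [0.1044 0.0476 0.1287]
divL [ 0.5454 -0.0873  0.066 ] till [-0.145   0.0023  0.066 ] toolshift [0.0905 0.0031 0.1248]
divR [ 0.5565 -0.1737  0.066 ] till [-0.1415 -0.0847  0.066 ] toolshift [0.094  0.0902 0.1247]
panback [ 0.4359 -0.0977  0.096 ] till [-0.2549  0.0015  0.096 ] toolshift [-0.0196  0.0039  0.0952]
panfront [ 0.421  -0.0991  0.096 ] till [-0.2699  0.0015  0.096 ] toolshift [-0.0346  0.004   0.0953]
[ 0.5751 -0.1258  0.06  ]
```

```bash
python3 -m jog '0.3 0.14 0 0 0 0 -0.05;0.6 0.28 0 0 0 0 -0.05;0.87 0.393 0 0 0 0 -0.05;0.87 0.393 0.2 0 0 0 -0.05;0.87 0.393 0.5 0 0 0 -0.05;0.87 0.393 0.5 0 0 0 -0.05;0.87 0.393 0.5 0 0 0 -0.05' 25 && python3 -c "
from h import *
st();c=calibration('wrist');save('wrist','w3.png',(160,80,400,260),3)
np.save('c.npy',c,allow_pickle=True)"
```

```text
clock: 8.4
tool_pos: [0.5638, -0.1299, 0.131]
tcp_rot: [-0.0, 0.999, 0.044, -0.002]
wrist_force: [-0.1, 0.2, 0.5]
opening: 0.0404
t 8.4 p [ 0.5638 -0.1299  0.131 ] F [-0.1  0.2  0.5] op 0.0404
[[ 0.996  0.088 -0.004]
 [ 0.088 -0.996  0.001]
 [-0.004 -0.001 -1.   ]]
```

View pics/w3.png

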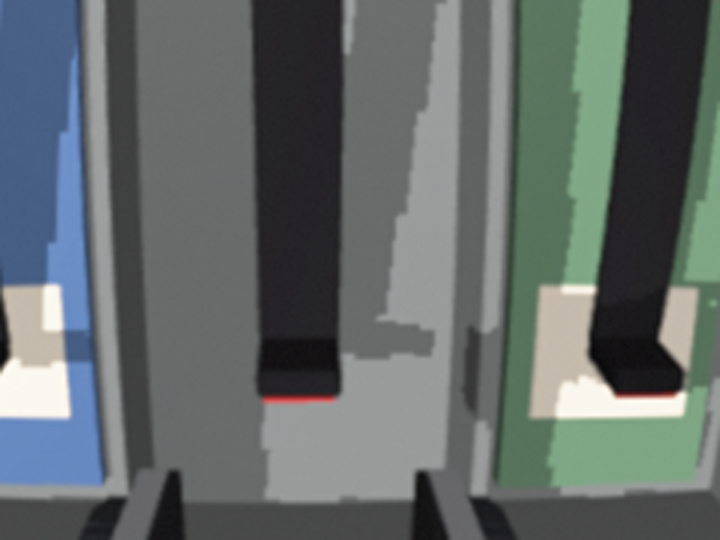

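The lip top is at crop (299,383), centred between the fingers, whose inner edges are at 182 and 415.

```bash
python3 -c "
from h import *
c=np.load('c.npy',allow_pickle=True).item()
Rt=rot().as_matrix();p=robot.sense()['tool_pos']
for v in (370,383,395):
    w=watm(160+299/3,80+v/3,.062,c); print(v,np.round(w,4),np.round(Rt.T@(w-p),4))
"
```

```text
370 [ 0.5678 -0.1313  0.062 ] [0.0027 0.0014 0.0704]
383 [ 0.5644 -0.1316  0.062 ] [-0.0007  0.0014  0.0704]
395 [ 0.5612 -0.1319  0.062 ] [-0.0039  0.0014  0.0704]
```

```bash
python3 -m jog '0 0.01 0.2 0 0 0 -0.05;0 0.01 0.4 0 0 0 -0.05;0 0.01 0.6 0 0 0 -0.05;0 0.01 0.775 0 0 0 -0.05;0 0.01 0.775 0 0 0 -0.05;0 0.01 0.775 0 0 0 -0.05' && python3 -m jog '0 0 0 0 0 0 -1;0 0 0 0 0 0 -1;0 0 0 0 0 0 -1;0 0 0 0 0 0 -1;0 0 0 0 0 0 -1' 25
```

```text
clock: 9.05
tool_pos: [0.5662, -0.1316, 0.0406]
tcp_rot: [0.0, 0.999, 0.044, 0.001]
wrist_force: [-1.1, -0.2, 0.6]
opening: 0.0407
clock: 9.55
tool_pos: [0.5666, -0.1303, 0.0408]
tcp_rot: [-0.0, 0.999, 0.044, 0.001]
wrist_force: [-1.5, 4.2, 6.3]
opening: 0.0208
```

```bash
python3 -m jog '-0.01 0 -0.08 0 0 0 -1;-0.02 0 -0.165 0 0 0 -1;-0.01 0 -0.247 0 0 0 -1;0.005 0 -0.328 0 0 0 -1;0.03 0 -0.407 0 0 0 -1;0.06 0 -0.485 0 0 0 -1;0.1 0 -0.56 0 0 0 -1;0.14 0 -0.63 0 0 0 -1;0.19 0 -0.69 0 0 0 -1;0.245 0 -0.745 0 0 0 -1;0.245 0 -0.745 0 0 0 -1;0.245 0 -0.745 0 0 0 -1' && python3 -c "
from h import *
st();s=read_camera('scene')[:,:,::-1];w=read_camera('wrist')[:,:,::-1]
cv2.imwrite('pics/s4.png',cv2.resize(s[100:384,120:420],None,fx=2.1,fy=2.1,interpolation=2));cv2.imwrite('pics/w4.png',w[0:300,80:440].repeat(2,0).repeat(2,1));np.save('c.npy',calibration('wrist'),allow_pickle=True)"
```

```text
clock: 10.75
tool_pos: [0.593, -0.1279, 0.1286]
tcp_rot: [-0.001, 0.999, 0.044, -0.002]
wrist_force: [-1.7, 4.7, -2.8]
opening: 0.0215
t 10.75 p [ 0.593  -0.1279  0.1286] F [-1.7  4.7 -2.8] op 0.0215
[[ 0.996  0.088 -0.004]
 [ 0.088 -0.996  0.001]
 [-0.004 -0.002 -1.   ]]
```

View pics/w4.png

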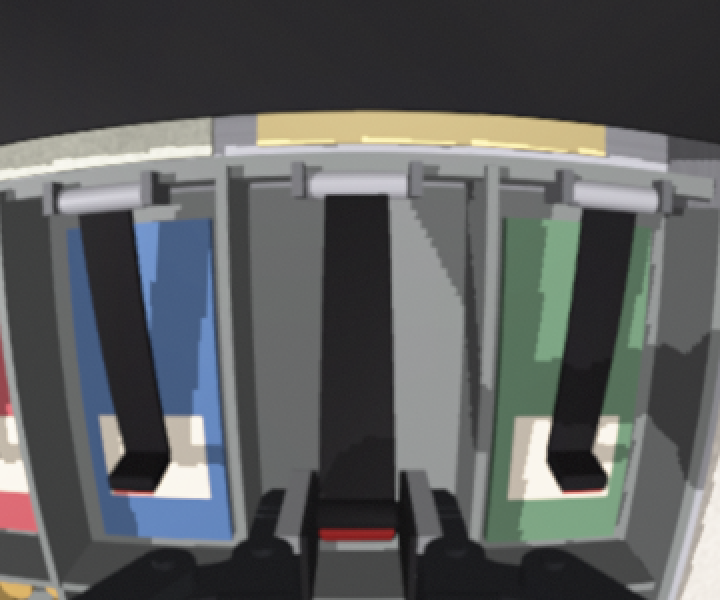

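View pics/s4.png

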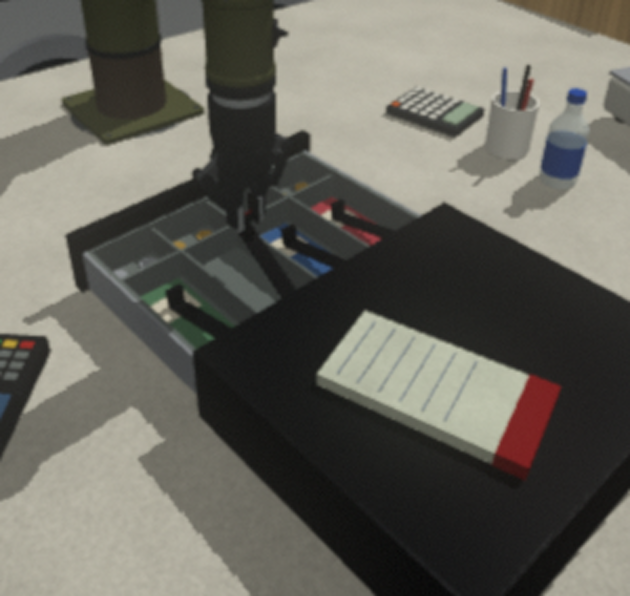

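The wrist view shows the lip between the fingers, with its red front at rows 528–540. The hinge is at row 185 and the other flaps are down. I'll estimate the angle by projecting the flap model.

```bash
cat > m.py <<'E'
from h import *
c=np.load('c.npy',allow_pickle=True).item()
def proj(w):
    T=np.array(c['cam_to_world']);q=T[:3,:3].T@(np.array(w)-T[:3,3]); x,y,z=q[0],-q[1],-q[2]
    t=np.arctan2(np.hypot(x,y),z);f=c['fx']*t/np.hypot(x,y); return np.array([c['cx']+f*x-80,c['cy']+f*y])*2
def sproj(w):
    k=calibration('scene');T=np.array(k['cam_to_world']);q=T[:3,:3].T@(np.array(w)-T[:3,3])
    return np.array([k['cx']-k['fx']*q[0]/q[2]-120,k['cy']+k['fy']*q[1]/q[2]-100])*2.1
ex=np.array([np.cos(.0873),np.sin(.0873),0])
lip=np.array([.5645,-.131,.049]); H=lip+.113*ex+[0,0,.013]
print('hinge',H.round(3),'from wrist',watm(80+359/2,185/2,.066,c).round(3))
print('hinge px',proj(H).round(),sproj(H).round())
for a in (20,30,35,40,45,50,55,60):
    s,k=np.sin(np.radians(a)),np.cos(np.radians(a)); o=[]
    for x,z in [(-.109,0),(-.117,0),(-.117,-.026),(-.113,0)]:
        w=H+ex*(x*k+z*s)+np.array([0,0,-x*s+z*k]); o+=[proj(w).round()[1]]
    print(a,o,'lip centre z',(.062+.113*s-.013*k).round(3),'topmid scene',sproj(w).round())
E
python3 m.py
```

```text
hinge [ 0.677 -0.121  0.062] from wrist [ 0.677 -0.122  0.066]
hinge px [357. 185.] [291. 300.]
20 [np.float64(509.0), np.float64(533.0), np.float64(520.0), np.float64(521.0)] lip centre z 0.088 topmid scene [235. 234.]
30 [np.float64(512.0), np.float64(540.0), np.float64(538.0), np.float64(526.0)] lip centre z 0.107 topmid scene [239. 225.]
35 [np.float64(510.0), np.float64(539.0), np.float64(544.0), np.float64(524.0)] lip centre z 0.116 topmid scene [241. 221.]
40 [np.float64(504.0), np.float64(534.0), np.float64(548.0), np.float64(519.0)] lip centre z 0.125 topmid scene [244. 218.]
45 [np.float64(494.0), np.float64(525.0), np.float64(549.0), np.float64(509.0)] lip centre z 0.133 topmid scene [247. 216.]
50 [np.float64(479.0), np.float64(511.0), np.float64(547.0), np.float64(495.0)] lip centre z 0.14 topmid scene [251. 214.]
55 [np.float64(459.0), np.float64(491.0), np.float64(541.0), np.float64(475.0)] lip centre z 0.147 topmid scene [255. 213.]
60 [np.float64(433.0), np.float64(464.0), np.float64(531.0), np.float64(448.0)] lip centre z 0.153 topmid scene [259. 212.]
```

The hinge fits to 1 mm, so the drawer is still at its stop. The edges at rows 500/528 put the flap at about 43°, so I'll raise it about 8° more.

```bash
python3 -m jog '0.04 0 -0.05 0 0 0 -1;0.085 0 -0.105 0 0 0 -1;0.085 0 -0.105 0 0 0 -1;0.085 0 -0.105 0 0 0 -1;0.085 0 -0.105 0 0 0 -1' && python3 -c "
from h import *
st();w=read_camera('wrist')[:,:,::-1]
cv2.imwrite('pics/w5.png',w[0:300,80:440].repeat(2,0).repeat(2,1));np.save('c.npy',calibration('wrist'),allow_pickle=True)" && python3 m.py
```

```text
clock: 11.35
tool_pos: [0.6044, -0.1268, 0.1409]
tcp_rot: [-0.001, 0.999, 0.044, -0.001]
wrist_force: [1.8, 5.0, -6.3]
opening: 0.0207
t 11.35 p [ 0.6044 -0.1268  0.1409] F [ 1.8  5.  -6.3] op 0.0207
[[ 0.996  0.088 -0.002]
 [ 0.088 -0.996  0.001]
 [-0.002 -0.002 -1.   ]]
hinge [ 0.677 -0.121  0.062] from wrist [ 0.689 -0.121  0.066]
hinge px [357. 219.] [291. 300.]
20 [np.float64(522.0), np.float64(544.0), np.float64(531.0), np.float64(533.0)] lip centre z 0.088 topmid scene [235. 234.]
30 [np.float64(526.0), np.float64(551.0), np.float64(548.0), np.float64(538.0)] lip centre z 0.107 topmid scene [239. 225.]
35 [np.float64(524.0), np.float64(550.0), np.float64(555.0), np.float64(537.0)] lip centre z 0.116 topmid scene [241. 221.]
40 [np.float64(520.0), np.float64(547.0), np.float64(559.0), np.float64(533.0)] lip centre z 0.125 topmid scene [244. 218.]
45 [np.float64(511.0), np.float64(540.0), np.float64(560.0), np.float64(526.0)] lip centre z 0.133 topmid scene [247. 216.]
50 [np.float64(499.0), np.float64(528.0), np.float64(559.0), np.float64(514.0)] lip centre z 0.14 topmid scene [251. 214.]
55 [np.float64(482.0), np.float64(512.0), np.float64(554.0), np.float64(497.0)] lip centre z 0.147 topmid scene [255. 213.]
60 [np.float64(460.0), np.float64(489.0), np.float64(545.0), np.float64(475.0)] lip centre z 0.153 topmid scene [259. 212.]
```

View pics/w5.png

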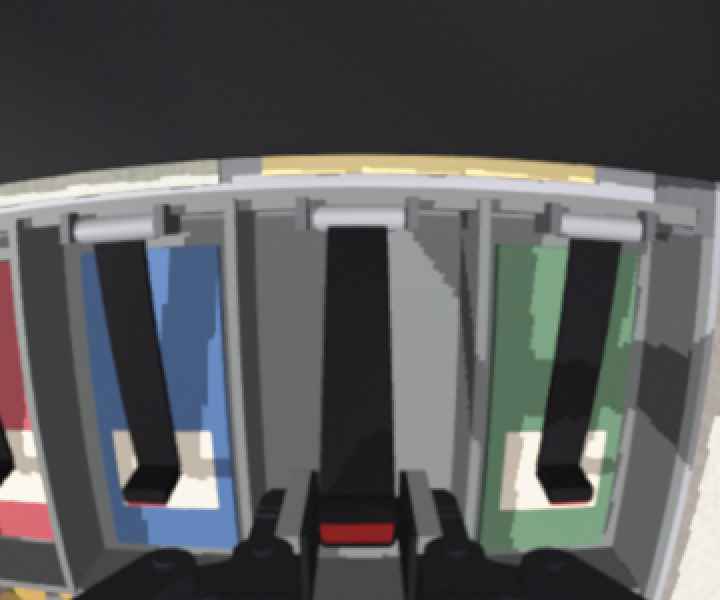

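The lip edges at rows 495/523 give about 51°. The hinge is at row 217 against 219 predicted, so the drawer is still at its stop, and the other flaps are down. I'll let it settle, then hand in.

```bash
python3 -m jog '0 0 0 0 0 0 -1;0 0 0 0 0 0 -1;0 0 0 0 0 0 -1' && python3 -c "
from h import *
st(); print(order.hand_in())"
```

```text
clock: 11.7
tool_pos: [0.6044, -0.1268, 0.1409]
tcp_rot: [-0.001, 0.999, 0.044, -0.001]
wrist_force: [1.4, 4.4, -5.9]
opening: 0.0215
t 11.7 p [ 0.6044 -0.1268  0.1409] F [ 1.4  4.4 -5.9] op 0.0215
[[ 0.996  0.088 -0.002]
 [ 0.088 -0.996  0.001]
 [-0.002 -0.002 -1.   ]]
the job is handed in; nothing more can be done
None
```

The drawer is pulled out to its stop, and I handed in at 11.7 s with the gripper holding the empty bay's flap up at about 51°. I pulled with the shut fingers hooked behind the front panel until the force rose to 18 N with no further travel. I then gripped the flap's lip from both sides at 25 N and lifted it along its arc.

The last checks before hand-in showed:
- **Flap:** the wrist picture, compared with a projected model of the flap, gave about 51°. The first lift gave only about 43°, so I raised it further. The pose and opening (about 21 mm on the 22 mm lip) stayed steady over the final rows.
- **Drawer:** the flap's hinge appeared within about 2 px of where it should be with the drawer at its stop, so it had not slid back in.
- **Other flaps:** the blue and green ones looked down. The red one was mostly out of view in that last picture, but it was down in the scene view before the final raise.
- **Things on the counter:** I did not re-measure their positions. The arm stayed well above them or away from them, and the wrist force showed no sign of contact with them.

No check failed. One measurement disagreed early on: the panel's back edge came out 17 mm apart between the top and wrist views. I put this down to having picked the wrong edge in the wrist picture.

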